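# Find the valve key left latched down and release it

## Robot

A 6-joint arm with a two-finger parallel gripper is mounted at the origin on a cart in front of the work surface, level with it; the furniture and walls round the work are solid. World frame = base frame: x ahead of the robot, y to its left, z up, the work surface at z = 0. Lengths are in mm, angles in rad, forces in N, time in s.
With the tool pointing down it reaches from about 350 to 975 mm from the base axis. Payload 7.1 kg.
Tool frame: the origin (TCP) lies between the finger pads; the fingertips stand 14 mm ahead of it and the grasp point (between the pads) lies 5 mm behind it; x points along the fingers, y is the direction in which the jaws open and shut, and the axes are right-handed (so a half turn about x gives the same grasp; the last joint's range is limited). The gripper opens to 88 mm and grips with 3 to 60 N. Pads are 20 mm wide; open, the fingers measure 115 mm over their backs; the gripper's body (75 mm by 178 mm) begins 61 mm behind the grasp point.
Start: joints at [1.107, 0.423, 1.63, -0, 1.089, -0.019], TCP at [268.891, 564.183, 214.175] pointing down, gripper open.
Joint ranges: [-3, 3], [-0.9, 2.11], [0.09, 2.58], [-1.31, 4.45], [0.11, 2.69], [-2.54, 2.54]. Speed limits (rad/s): [2.39, 2.39, 3.01, 3.14, 3.14, 3.14].

## Interface

Orientations are given as a unit quaternion [w, x, y, z].
In Python, from rig import * gives the robot as it stands. The module is installed in compiled form; this text tells all that it offers.
- The arm moves only by the tool play_rows, never from a script. Its argument "motion" is a list of rows, each a list of 7 numbers: the shift along the tool's x, y, z in cm, then the turn, a rotation vector about the tool's x, y, z in rad, then the closure, from -1 (fully open) to 1 (shut), so that 0 is half open. A call has 1 to 12 rows; each row is the pose to reach, as a shift and turn from the pose measured when the call began, along the tool's axes at that moment; what a row does not reach only later rows make up. A row lasts 1/12 s, in which the tool goes at most 41.7 mm and 7.16 degrees, less where a joint would pass 70% of its speed; a pose out of reach is approached as far as the arm can. A call with a gripper value outside its range is refused whole. The fingers move at their own pace and stop on an object; "squeeze" is the grip in N (left out, the last holds). Time passes only in rows, so rows that repeat a pose let the fingers close. It gives the time, the measured TCP pose, the force and the opening at its end, in the units of the state.
- read_state(): the state, without advancing time (a new reading comes with each control period).
- capture(name): name is "side" or "top" or "wrist"; returns the picture (420x560x3 uint8, red, green, blue); there is no depth.
- camera_params(name): a dict with "fx", "fy", "cx", "cy" (pixels), "distortion" ([k1, k2, p1, p2, k3] as OpenCV has them; the pictures are not rectified), "R" (3x3) and "t" (3): a world point X has camera coordinates R X + t; the wrist camera has in their place "tool_from_camera" (4x4, takes a point from camera to tool coordinates, whose origin is the TCP and whose axes are the tool frame's). Camera axes: x right, y down, z forward; pixel columns grow to the right and rows downward; lengths in mm; the calibration is good to about 2 mm. A picture is of the moment at which its call begins: read the wrist's pose just before it. camera_params takes no time and is no camera call.
- finish_job(): hands the job in, once; it reports no verdict.
The state is a dict: "time_s": time; "joint_pos": joint angles; "qd": joint speeds; "effort": joint torques, N m; "position": TCP position; "ee_rot": TCP orientation; "force": force on the tool from outside, world axes, zero at the start; "torque": the same for the moment, N m; "opening": finger opening in mm.
Only numpy, scipy, OpenCV 4.12 (cv2) and the standard library are available. Lean on these libraries where they do the work, as an engineer would, in place of code of your own. Each camera call takes 0.05 s, during which the arm holds its last target. There are 200 camera calls.

## Task

One of the four identical push-push keys on the gas valve block has been left latched down, so that it stands only 3 mm lower than the others and its line is open. With the fingertips tap all four keys lightly, one after the other from left to right as the robot sees them, to feel which one is down, without latching or releasing any; then press the latched key right down to its stop and let it spring up, so that all four stand up. Press no raised key more than 5 mm down, and do not push, lift or tip the things standing round the block.

Things in the scene. Friction and masses are not known exactly. Their poses are not given: they have to be found in the camera images.
- manifold: fixed valve block: 4 white slices on an aluminium base between end plates, 112 mm deep (x), 206 long (y; 235 over the end fittings), 60 high, steel tube fittings 21 mm out at the back. Origin: middle of its underside, on the worktop; x to the back, y left along the row, z up. Keys in one row on top, 14 mm proud, each in a flat black frame, centres at x -18 mm, y +69, +23, -23, -69
- key_a: one of 4 equal grey push-push keys (place in the row varies). Cap 40 x 30 mm, 30 along the row; origin: centre of its flat top, x away from the robot, z up; top 74 mm above the worktop when up, 71 latched. Travel 7.5 mm down to a stop. Up: yields from 3 N (4.3 N click at 1.8 mm, 5.3 N at the stop), latches if let go below 5.3 mm. Latched (one): 3 mm down, solid up to 3.9 N; released if pushed below 5.9 mm and let go
- key_b: one of 4 equal grey push-push keys (place in the row varies). Cap 40 x 30 mm, 30 along the row; origin: centre of its flat top, x away from the robot, z up; top 74 mm above the worktop when up, 71 latched. Travel 7.5 mm down to a stop. Up: yields from 3 N (4.3 N click at 1.8 mm, 5.3 N at the stop), latches if let go below 5.3 mm. Latched (one): 3 mm down, solid up to 3.9 N; released if pushed below 5.9 mm and let go
- key_c: one of 4 equal grey push-push keys (place in the row varies). Cap 40 x 30 mm, 30 along the row; origin: centre of its flat top, x away from the robot, z up; top 74 mm above the worktop when up, 71 latched. Travel 7.5 mm down to a stop. Up: yields from 3 N (4.3 N click at 1.8 mm, 5.3 N at the stop), latches if let go below 5.3 mm. Latched (one): 3 mm down, solid up to 3.9 N; released if pushed below 5.9 mm and let go
- key_d: one of 4 equal grey push-push keys (place in the row varies). Cap 40 x 30 mm, 30 along the row; origin: centre of its flat top, x away from the robot, z up; top 74 mm above the worktop when up, 71 latched. Travel 7.5 mm down to a stop. Up: yields from 3 N (4.3 N click at 1.8 mm, 5.3 N at the stop), latches if let go below 5.3 mm. Latched (one): 3 mm down, solid up to 3.9 N; released if pushed below 5.9 mm and let go
- vial_red: loose glass vial with red cap, 27 mm across, 95 mm high, upright in front of the block; origin at the centre of its underside
- vial_black: loose glass vial with black cap, 27 mm across, 95 mm high, upright in front of the block; origin at the centre of its underside
- parts_dish: loose glass dish of small brass parts, 65 mm across, 14 mm high, in front of the block; origin at the centre of its underside
- spanner: loose open-ended wrench, 168 mm long (its own y), lying at the left of the block; origin under its middle
- jar: loose white jar with screw lid, 58 mm across, 50 mm high, at the right of the block; origin at the centre of its underside
- marker: loose black and white marker pen, 140 mm long (its own y), lying at the right of the block; origin under its middle
- amber_bottle: loose brown glass bottle with black cap, 52 mm across, 105 mm high, behind the block; origin at the centre of its underside

How it is judged (in metres and radians):
On the way, in this order (a step that is already met when the one before it is completed fails the run):
1. the leftmost key is tapped by the fingers (more than 0.5 N) (((y of key_a in the frame of manifold between 0.046 and 0.2 m and contact force between the fingers and key_a above 0.5 N) or (y of key_b in the frame of manifold between 0.046 and 0.2 m and contact force between the fingers and key_b above 0.5 N) or (y of key_c in the frame of manifold between 0.046 and 0.2 m and contact force between the fingers and key_c above 0.5 N) or (y of key_d in the frame of manifold between 0.046 and 0.2 m and contact force between the fingers and key_d above 0.5 N))), for 0.02 s.
2. the second key from the left is tapped by the fingers (more than 0.5 N) (((y of key_a in the frame of manifold between 0 and 0.046 m and contact force between the fingers and key_a above 0.5 N) or (y of key_b in the frame of manifold between 0 and 0.046 m and contact force between the fingers and key_b above 0.5 N) or (y of key_c in the frame of manifold between 0 and 0.046 m and contact force between the fingers and key_c above 0.5 N) or (y of key_d in the frame of manifold between 0 and 0.046 m and contact force between the fingers and key_d above 0.5 N))), for 0.02 s.
3. the third key from the left is tapped by the fingers (more than 0.5 N) (((y of key_a in the frame of manifold between -0.046 and 0 m and contact force between the fingers and key_a above 0.5 N) or (y of key_b in the frame of manifold between -0.046 and 0 m and contact force between the fingers and key_b above 0.5 N) or (y of key_c in the frame of manifold between -0.046 and 0 m and contact force between the fingers and key_c above 0.5 N) or (y of key_d in the frame of manifold between -0.046 and 0 m and contact force between the fingers and key_d above 0.5 N))), for 0.02 s.
4. the rightmost key is tapped by the fingers (more than 0.5 N) (((y of key_a in the frame of manifold between -0.2 and -0.046 m and contact force between the fingers and key_a above 0.5 N) or (y of key_b in the frame of manifold between -0.2 and -0.046 m and contact force between the fingers and key_b above 0.5 N) or (y of key_c in the frame of manifold between -0.2 and -0.046 m and contact force between the fingers and key_c above 0.5 N) or (y of key_d in the frame of manifold between -0.2 and -0.046 m and contact force between the fingers and key_d above 0.5 N))), for 0.02 s.
5. only after the four taps, the latched key is released: all four keys stand up, within 1 mm of their top position (z of each of key_a, key_b, key_c, key_d in the frame of manifold above 0.073 m), for 0.2 s.
At the end, for the whole second after the job is handed in: all four keys stand up, each top face within 1 mm of its top position (73 to 74 mm above the worktop) (all of step 5); the robot touches nothing.
It fails at once if a raised key is pushed more than 5 mm down (distance of any of key_a, key_b, key_c, key_d from where it was at the start of the episode above 0.005 m).
It fails at once if one of the things round the block is moved by more than 15 mm, lifted or tipped over (distance of any of vial_red, vial_black, parts_dish, spanner, jar, marker, amber_bottle from where it was at the start of the episode above 0.015 m or angle between any of vial_red, vial_black, parts_dish, jar, amber_bottle's own z axis and vertical above 0.5 rad).
It also fails if it takes over 48 s, if anything falls off the work surface, if the arm or the gripper's body presses on something with over 40 N, if the wrist force passes 120 N, or if a joint passes its speed limit or range.

## Working session

There is one attempt and no reset: what is moved stays moved. The work goes in short steps, Python scripts to look and compute and a tool call to move; the robot and the scene stay as the last step left them, time stands still between calls to the robot, and variables do not carry over. Pictures are saved under pics/ and viewed, about 8 in all and at most 12, crops included, and the job is handed in when it is done.

Besides the shell and the picture viewer there is one more tool, called after "Call:" as name(argument=value, ...), one argument or row to a line, values as JSON. play_rows: Moves the arm, as the interface text tells. Its arguments: {"type":"object","properties":{"motion":{"type":"array"},"squeeze":{"type":"number"}},"required":["motion"]}

```bash
mkdir -p pics
python3 - <<'E'
from rig import *
import cv2,numpy as np
s=read_state();print(s)
for n in("top","side"):
    p=camera_params(n);print(n,p)
    cv2.imwrite(f"pics/{n}0.png",cv2.cvtColor(capture(n),cv2.COLOR_RGB2BGR))
E
```

```text
{'time_s': 0.0, 'joint_pos': array([ 1.10697825e+00,  4.23831693e-01,  1.63069938e+00, -9.55768042e-07,
        1.08858704e+00, -1.89682570e-02]), 'qd': array([ 4.66620599e-04,  3.98796523e-05,  4.56124621e-04,  1.05624019e-03,
       -2.53826364e-04, -1.00449043e-03]), 'effort': array([ 2.28366240e-03, -5.44634414e+01, -2.73668075e+01,  6.44754712e-02,
        2.26905226e-02, -1.26039499e-04]), 'position': array([268.6540046 , 563.67864181, 213.40373146]), 'ee_rot': array([ 0.68955868,  0.15546057,  0.68981596, -0.1565081 ]), 'force': array([-0.41444552,  0.64185581, -0.75095737]), 'torque': array([ 4.08893209e-03, -8.87024121e-05,  4.74950807e-02]), 'opening': 87.69321124134277}
top {'fx': 459.02813478107123, 'fy': 459.02813478107123, 'cx': 272.21461458008866, 'cy': 214.8793715284486, 'distortion': array([-0.10357293,  0.        ,  0.        ,  0.        ,  0.        ]), 'R': array([[-0.07101436, -0.99746976,  0.0033211 ],
       [-0.97401684,  0.06862603, -0.21582786],
       [ 0.21505385, -0.01856168, -0.97642578]]), 't': array([ 28.63591847, 525.3742829 , 965.86528023])}
side {'fx': 457.1527475056767, 'fy': 457.1527475056767, 'cx': 276.2555880872861, 'cy': 211.5621074345628, 'distortion': array([-0.11190346,  0.        ,  0.        ,  0.        ,  0.        ]), 'R': array([[ 0.8554351 , -0.51758822,  0.01825443],
       [-0.225866  , -0.40455036, -0.88618483],
       [ 0.46606366,  0.75395056, -0.46297216]]), 't': array([-454.71656037,  187.32822096,  648.40204712])}
```

View pics/top0.png

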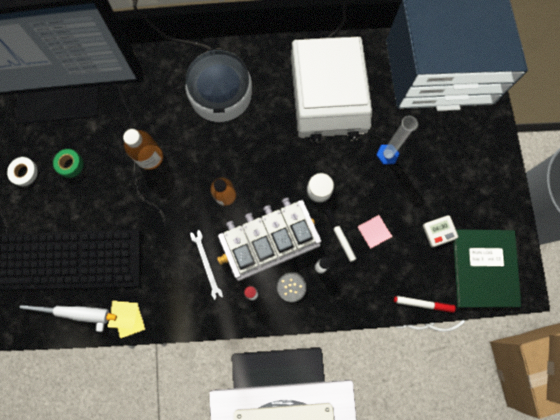

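View pics/side0.png

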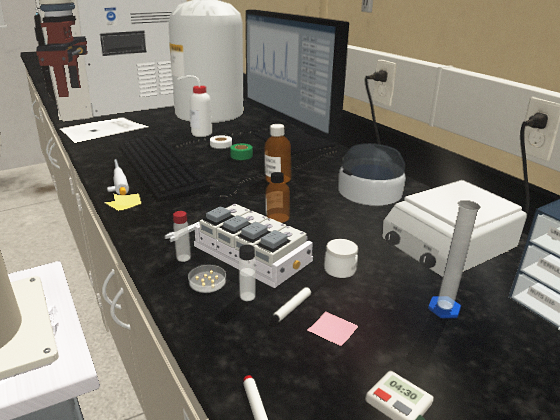

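The top view shows the block at about px (270,240), with keys near (240,262), (261,253), (281,244) and (301,234). The vials are in front at (251,293) and (322,267), and the amber bottle is behind at (223,190). The side view agrees. Next I segment the keys.

```bash
cat > h.py <<'E'
from rig import *
import cv2,numpy as np
def ray(n,uv,z):
    p=camera_params(n);K=np.array([[p['fx'],0,p['cx']],[0,p['fy'],p['cy']],[0,0,1]])
    u=cv2.undistortPoints(np.array(uv,float).reshape(-1,1,2),K,p['distortion']).reshape(-1,2)
    R,t=p['R'],p['t'];C=-R.T@t;d=np.c_[u,np.ones(len(u))]@R
    return C+d*((z-C[2])/d[:,2])[:,None]
def proj(n,X):
    p=camera_params(n);K=np.array([[p['fx'],0,p['cx']],[0,p['fy'],p['cy']],[0,0,1]])
    return cv2.projectPoints(np.array(X,float).reshape(-1,3),cv2.Rodrigues(p['R'])[0],p['t'],K,p['distortion'])[0].reshape(-1,2)
E
python3 - <<'E'
from h import *
im=cv2.imread('pics/top0.png');c=im[170:310,190:370]
cv2.imwrite('pics/crop.png',cv2.resize(c,None,fx=4.4,fy=4.2,interpolation=cv2.INTER_CUBIC))
g=cv2.cvtColor(im,cv2.COLOR_BGR2GRAY)
for p in [(240,262),(261,253),(281,244),(301,234)]: print(im[p[1],p[0]])
hsv=cv2.cvtColor(im,cv2.COLOR_BGR2HSV)
m=((g>55)&(g<130)).astype('uint8')
n,l,st,ce=cv2.connectedComponentsWithStats(m[200:290,210:330],connectivity=4)
for i in range(1,n):
    if st[i,4]>60: print(st[i],ce[i]+[210,200],ray('top',ce[i]+[210,200],74))
E
```

```text
[166 166 158]
[166 164 156]
[169 169 159]
[171 168 159]
[ 6  0 18  6 78] [224.28205128 201.84615385] [[559.24053112  95.22345733  74.        ]]
[80 24 23 21 84] [299.41666667 234.95238095] [[473.70997528 -64.0165743   74.        ]]
[ 61  28  23  23 104] [282.18269231 240.34615385] [[464.53843733 -25.76543226  74.        ]]
[ 42  36  22  26 135] [263.00740741 249.3037037 ] [[447.94463311  16.97652862  74.        ]]
[ 22  44  23  25 123] [245.06504065 257.90243902] [[432.03776019  56.70501137  74.        ]]
[ 35  63  35  20 168] [263.61309524 273.38690476] [[396.0838067   19.16864183  74.        ]]
[ 65  72  31  18 102] [290.76470588 279.2254902 ] [[379.56902538 -37.6953161   74.        ]]
```

View pics/crop.png

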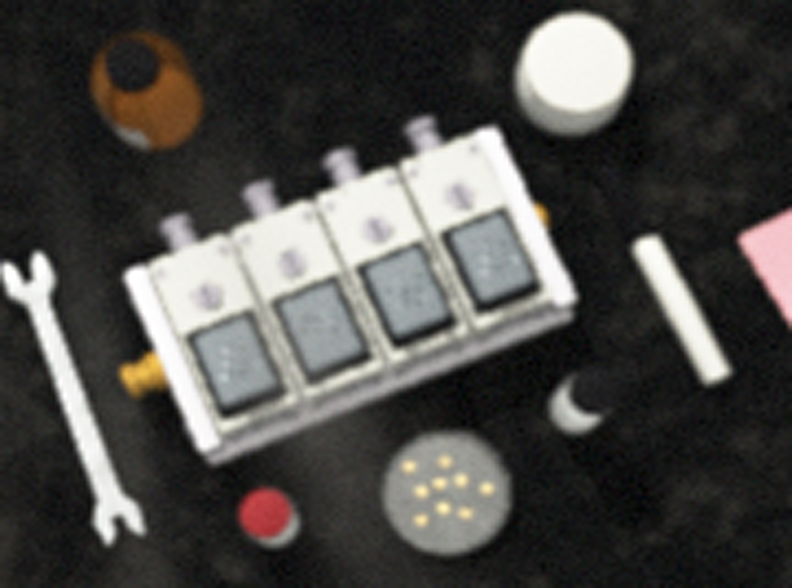

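The crop shows four key tops at crop px (237,364), (323,329), (408,293) and (493,260). I compute the row axis from these and the first move.

```bash
cat >> h.py <<'E'
from scipy.spatial.transform import Rotation as Ro
def rot(s): return Ro.from_quat(np.roll(s['ee_rot'],-1))
def move(tgt,yaw=None):
    """tool-frame shift (cm), rotvec; yaw = world heading of the jaw (y) axis, tool x down"""
    s=read_state();R=rot(s);d=R.inv().apply(np.array(tgt)-s['position'])/10
    rv=np.zeros(3)
    if yaw is not None:
        c=[]
        for a in(yaw,yaw+np.pi):
            x=np.array([0,0,-1.]);y=np.array([np.cos(a),np.sin(a),0]);z=np.cross(x,y)
            c.append((R.inv()*Ro.from_matrix(np.c_[x,y,z])).as_rotvec())
        rv=min(c,key=np.linalg.norm)
    return d.round(3),rv.round(4)
E
python3 - <<'E'
from h import *
c=np.array([(237,364),(323,329),(408,293),(493,260)])/[4.4,4.2]+[190,170]
K=ray('top',c,74);print(K.round(1));
d=(K[0]-K[3]);print(np.linalg.norm(d)); yaw=np.arctan2(-d[0],d[1]);print('manifold yaw',yaw)
s=read_state();print(rot(s).as_matrix().round(3),s['position'])
print(move([K[:,0].mean()-30,K[:,1].mean(),230],yaw), move([K[0,0],K[0,1],150],yaw))
E
```

```text
[[434.9  59.1  74. ]
 [450.   16.   74. ]
 [465.7 -27.   74. ]
 [480.  -70.3  74. ]]
137.05464841798948
manifold yaw 0.3355049461269394
[[-0.001  0.43   0.903]
 [-0.001  0.903 -0.43 ]
 [-1.    -0.001 -0.   ]] [268.69553502 563.73321882 213.50157303]
(array([ -1.59 , -44.55 ,  38.847]), array([7.904e-01, 5.000e-04, 1.300e-03])) (array([  6.402, -38.389,  36.716]), array([7.904e-01, 5.000e-04, 1.300e-03]))
```

Call:
play_rows(
  motion=[
    [-1.6,-44.5,38.8,0.79,0,0,1],
    [-1.6,-44.5,38.8,0.79,0,0,1],
    [-1.6,-44.5,38.8,0.79,0,0,1],
    [-1.6,-44.5,38.8,0.79,0,0,1],
    [-1.6,-44.5,38.8,0.79,0,0,1],
    [-1.6,-44.5,38.8,0.79,0,0,1],
    [-1.6,-44.5,38.8,0.79,0,0,1],
    [-1.6,-44.5,38.8,0.79,0,0,1],
    [-1.6,-44.5,38.8,0.79,0,0,1],
    [-1.6,-44.5,38.8,0.79,0,0,1],
    [-1.6,-44.5,38.8,0.79,0,0,1],
    [-1.6,-44.5,38.8,0.79,0,0,1],
  ],
  squeeze=20,
)

```text
time_s: 1.1
position: [402.9, 80.7, 227.8]
ee_rot: [0.577, 0.409, 0.577, -0.41]
force: [1.4, -0.0, 0.2]
opening: 11.4
```

Run:
```python
from h import *
print(move([427,-5,230],.3355))
```

```text
(array([-0.216, -0.554,  8.889]), array([0.0008, 0.0009, 0.0008]))
```

Call:
play_rows(
  motion=[
    [-0.2,-0.6,4,0,0,0,1],
    [-0.2,-0.6,8.9,0,0,0,1],
    [-0.2,-0.6,8.9,0,0,0,1],
    [-0.2,-0.6,8.9,0,0,0,1],
    [-0.2,-0.6,8.9,0,0,0,1],
    [-0.2,-0.6,8.9,0,0,0,1],
  ],
)

```text
time_s: 1.6
position: [425.9, -4.2, 229.5]
ee_rot: [0.577, 0.408, 0.577, -0.41]
force: [-0.2, 0.3, -0.7]
opening: 0.7
```

Run:
```python
from h import *
s=read_state();T=camera_params('wrist')
im=cv2.cvtColor(capture('wrist'),cv2.COLOR_RGB2BGR);cv2.imwrite('pics/w0.png',im)
np.savez('w0.npz',pos=s['position'],R=rot(s).as_matrix(),T=T['tool_from_camera'])
print(s['position'],T)
```

```text
[425.89307531  -4.16934887 229.50665997] {'fx': 313.7996310298081, 'fy': 313.7996310298081, 'cx': 280.85303996482617, 'cy': 211.46872262723642, 'distortion': array([-0.02660584,  0.        ,  0.        ,  0.        ,  0.        ]), 'tool_from_camera': array([[ 2.29260495e-04, -2.50001719e-01,  9.68245366e-01,
        -1.70240903e+02],
       [ 9.99999691e-01, -6.71385767e-04, -4.10131599e-04,
        -2.02055556e-02],
       [ 7.52599762e-04,  9.68245160e-01,  2.50001487e-01,
        -6.70538627e+01],
       [ 0.00000000e+00,  0.00000000e+00,  0.00000000e+00,
         1.00000000e+00]])}
```

View pics/w0.png

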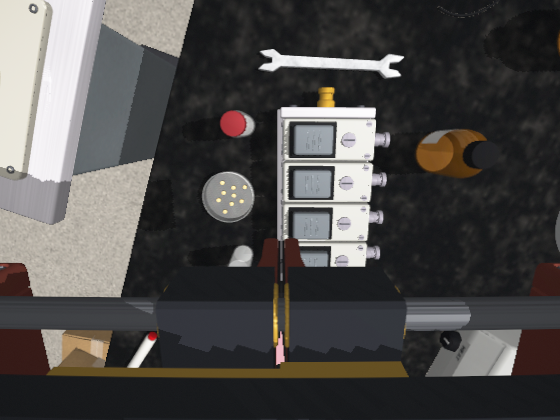

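The wrist view shows three key caps at about (314,139), (311,182) and (309,222), with the block parallel to the jaws. I use them to refine the key positions.

Run:
```python
from h import *
d=np.load('w0.npz');p=camera_params('wrist')
K=np.array([[p['fx'],0,p['cx']],[0,p['fy'],p['cy']],[0,0,1]])
u=cv2.undistortPoints(np.array([(314,139),(311,182),(309,222.)]).reshape(-1,1,2),K,p['distortion']).reshape(-1,2)
T=d['T'];o=d['R']@T[:3,3]+d['pos'];r=np.c_[u,np.ones(3)]@(d['R']@T[:3,:3]).T
P=o+r*((74-o[2])/r[:,2])[:,None];print(P.round(1))
dd=P[0]-P[2];print(np.linalg.norm(dd),np.arctan2(-dd[0],dd[1]))
print(move([435,59,110],.3355))
print(np.array([read_state()['force'] for _ in range(3)]))
```

```text
[[437.8  62.2  74. ]
 [450.4  20.1  74. ]
 [463.8 -21.5  74. ]]
87.65993897784413 0.3005563165326085
(array([11.95 ,  2.957, -5.64 ]), array([0.0026, 0.0004, 0.0015]))
[[ 0.39172021  0.20268043 -0.61859002]
 [ 0.39172021  0.20268043 -0.61859002]
 [ 0.39172021  0.20268043 -0.61859002]]
```

Call:
play_rows(
  motion=[
    [3,3.1,-5.7,0,0,0,1],
    [6,3.1,-5.7,0,0,0,1],
    [9,3.1,-5.7,0,0,0,1],
    [11.5,3.1,-5.7,0,0,0,1],
    [13,3.1,-5.7,0,0,0,1],
    [13,3.1,-5.7,0,0,0,1],
    [13,3.1,-5.7,0,0,0,1],
    [13,3.1,-5.7,0,0,0,1],
    [13,3.1,-5.7,0,0,0,1],
    [13,3.1,-5.7,0,0,0,1],
  ],
)

```text
time_s: 2.48
position: [437.0, 60.3, 100.7]
ee_rot: [0.577, 0.409, 0.577, -0.409]
force: [0.0, -0.2, 0.1]
opening: 0.6
```

Run:
```python
from h import *
s=read_state();print(s['position'],s['force'],s['opening'],move([436.4,60.6,90],.32))
```

```text
[437.04498281  60.26805739 100.74295202] [ 0.03565518 -0.15519244  0.08820381] 0.5510991885129806 (array([ 1.074, -0.051, -0.054]), array([ 0.0182,  0.0009, -0.001 ]))
```

Call:
play_rows(
  motion=[
    [0.4,0,0,0.015,0,0,1],
    [0.8,0,0,0.015,0,0,1],
    [1.05,0,0,0.015,0,0,1],
    [1.05,0,0,0.015,0,0,1],
    [1.05,0,0,0.015,0,0,1],
    [1.05,0,0,0.015,0,0,1],
  ],
)

```text
time_s: 2.98
position: [437.0, 60.2, 90.2]
ee_rot: [0.574, 0.413, 0.573, -0.413]
force: [0.5, -0.3, 0.8]
opening: 0.4
```

Call:
play_rows(
  motion=[
    [0.05,0,0,0,0,0,1],
    [0.1,0,0,0,0,0,1],
    [0.1,0,0,0,0,0,1],
    [0.1,0,0,0,0,0,1],
  ],
)

```text
time_s: 3.32
position: [437.0, 60.2, 89.1]
ee_rot: [0.574, 0.413, 0.574, -0.413]
force: [0.1, 0.4, 0.1]
opening: 0.2
```

Call:
play_rows(
  motion=[
    [0.05,0,0,0,0,0,1],
    [0.1,0,0,0,0,0,1],
    [0.1,0,0,0,0,0,1],
    [0.1,0,0,0,0,0,1],
  ],
)

```text
time_s: 3.65
position: [437.0, 60.2, 88.1]
ee_rot: [0.574, 0.413, 0.574, -0.413]
force: [-0.3, -0.4, -0.0]
opening: 0.6
```

Call:
play_rows(
  motion=[
    [0.05,0,0,0,0,0,1],
    [0.1,0,0,0,0,0,1],
    [0.1,0,0,0,0,0,1],
    [0.1,0,0,0,0,0,1],
  ],
)

```text
time_s: 3.98
position: [437.0, 60.2, 87.1]
ee_rot: [0.574, 0.413, 0.574, -0.413]
force: [0.4, -0.2, 0.3]
opening: 0.5
```

Call:
play_rows(
  motion=[
    [0.05,0,0,0,0,0,1],
    [0.1,0,0,0,0,0,1],
    [0.1,0,0,0,0,0,1],
    [0.1,0,0,0,0,0,1],
  ],
)

```text
time_s: 4.32
position: [436.9, 60.2, 86.0]
ee_rot: [0.574, 0.413, 0.574, -0.413]
force: [-0.5, 0.4, 0.3]
opening: 0.7
```

Call:
play_rows(
  motion=[
    [0.05,0,0,0,0,0,1],
    [0.1,0,0,0,0,0,1],
    [0.1,0,0,0,0,0,1],
    [0.1,0,0,0,0,0,1],
  ],
)

```text
time_s: 4.65
position: [436.9, 60.2, 85.0]
ee_rot: [0.574, 0.413, 0.574, -0.413]
force: [0.5, -0.3, 0.5]
opening: 0.4
```

Call:
play_rows(
  motion=[
    [0.05,0,0,0,0,0,1],
    [0.05,0,0,0,0,0,1],
    [0.05,0,0,0,0,0,1],
  ],
)

```text
time_s: 4.9
position: [436.9, 60.2, 84.5]
ee_rot: [0.574, 0.413, 0.574, -0.413]
force: [0.2, 0.7, 0.0]
opening: 0.7
```

Call:
play_rows(
  motion=[
    [0.05,0,0,0,0,0,1],
    [0.05,0,0,0,0,0,1],
    [0.05,0,0,0,0,0,1],
  ],
)

```text
time_s: 5.15
position: [436.9, 60.2, 83.9]
ee_rot: [0.574, 0.413, 0.574, -0.413]
force: [0.3, 0.1, 0.0]
opening: 0.4
```

Run:
```python
from h import *
im=cv2.cvtColor(capture('side'),cv2.COLOR_RGB2BGR);cv2.imwrite('pics/s1f.png',im)
print(proj('side',[[437,60,70],[450,18,74],[464.7,-24.2,74],[479.5,-67.5,74]]))
cv2.imwrite('pics/s1.png',cv2.resize(im[150:290,160:340],None,fx=4.4,fy=4.2,interpolation=cv2.INTER_CUBIC))
```

```text
[[217.86755485 212.78549827]
 [233.8618797  218.55838411]
 [251.89190611 226.51163166]
 [271.46467968 235.23663325]]
```

View pics/s1.png

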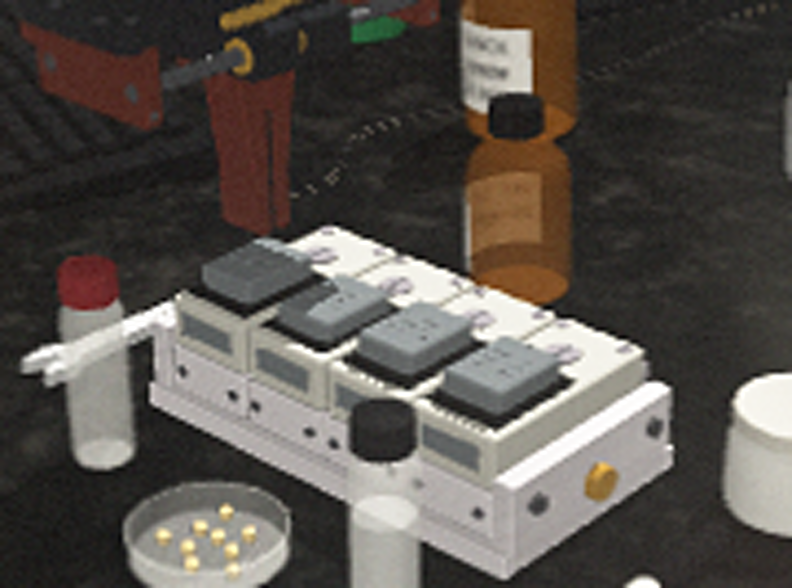

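The side view shows the fingertip at crop (255,230), still clearly above the left key, so the real tip sits higher than the nominal value. Key 2 also looks lower than the others. I keep going down carefully.

Call:
play_rows(
  motion=[
    [0.05,0,0,0,0,0,1],
    [0.1,0,0,0,0,0,1],
    [0.15,0,0,0,0,0,1],
    [0.15,0,0,0,0,0,1],
  ],
)

```text
time_s: 5.53
position: [436.8, 60.2, 82.3]
ee_rot: [0.574, 0.413, 0.574, -0.413]
force: [-0.1, -0.0, -0.5]
opening: 0.4
```

Call:
play_rows(
  motion=[
    [0.05,0,0,0,0,0,1],
    [0.1,0,0,0,0,0,1],
    [0.15,0,0,0,0,0,1],
    [0.15,0,0,0,0,0,1],
  ],
)

```text
time_s: 5.87
position: [436.8, 60.2, 80.8]
ee_rot: [0.574, 0.413, 0.574, -0.413]
force: [-0.4, 0.1, -0.2]
opening: 0.5
```

Run:
```python
from h import *
im=cv2.cvtColor(capture('side'),cv2.COLOR_RGB2BGR)
a=im[170:240,190:260]; t=cv2.cvtColor(capture('top'),cv2.COLOR_RGB2BGR)[215:285,215:285]
s=read_state();print(s['position'],s['force'],s['joint_pos'])
cv2.imwrite('pics/s2.png',np.hstack([cv2.resize(x,(400,400),interpolation=cv2.INTER_CUBIC) for x in(a,t)]))
for z in(64,74,84):
  print(z,((proj('side',[437,60,z])-[190,170])*400/70).round(),((proj('top',[437,60,z])-[215,215])*400/70).round())
```

```text
[436.729727    60.1572715   80.77848768] [-0.10899969  0.26107635 -0.14010926] [ 1.10402728e-01  3.87196220e-01  2.11296142e+00 -1.19391352e-03
  6.41328764e-01 -2.11807224e-01]
64 [[160. 260.]] [[164. 236.]]
74 [[159. 234.]] [[162. 233.]]
84 [[158. 207.]] [[161. 229.]]
```

View pics/s2.png

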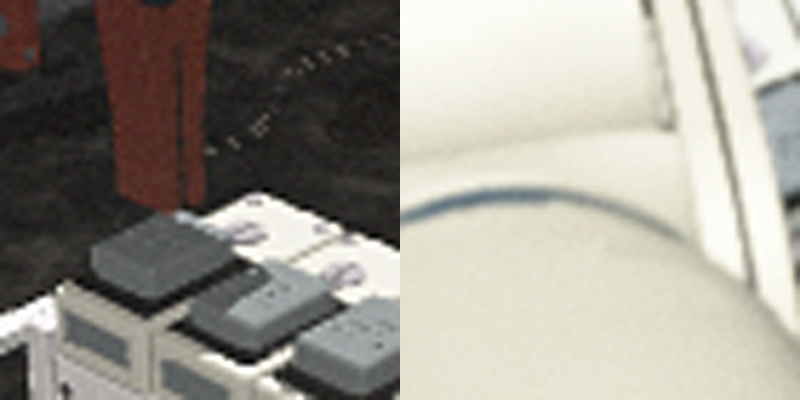

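In the side crop the finger's lower end at (160,200) is about 12–14 mm above the left cap. The wrist view also gave a key pitch about 5% small. Both suggest the reported z is about 15–20 mm too low, so I keep descending and use force to find contact.

Call:
play_rows(
  motion=[
    [0.1,0,0,0,0,0,1],
    [0.2,0,0,0,0,0,1],
    [0.3,0,0,0,0,0,1],
    [0.4,0,0,0,0,0,1],
    [0.4,0,0,0,0,0,1],
  ],
)

```text
time_s: 6.38
position: [436.6, 60.1, 76.6]
ee_rot: [0.574, 0.413, 0.574, -0.413]
force: [-0.1, 0.2, 1.3]
opening: 0.2
```

Call:
play_rows(
  motion=[
    [0.05,0,0,0,0,0,1],
    [0.1,0,0,0,0,0,1],
    [0.15,0,0,0,0,0,1],
    [0.2,0,0,0,0,0,1],
    [0.2,0,0,0,0,0,1],
  ],
)

```text
time_s: 6.8
position: [436.6, 60.1, 74.5]
ee_rot: [0.574, 0.413, 0.574, -0.413]
force: [-0.5, 0.1, 0.7]
opening: 0.2
```

Call:
play_rows(
  motion=[
    [0.05,0,0,0,0,0,1],
    [0.1,0,0,0,0,0,1],
    [0.1,0,0,0,0,0,1],
    [0.1,0,0,0,0,0,1],
  ],
)

```text
time_s: 7.13
position: [436.5, 60.1, 73.5]
ee_rot: [0.574, 0.413, 0.574, -0.413]
force: [-0.4, 0.6, -0.5]
opening: 0.4
```

Call:
play_rows(
  motion=[
    [0.05,0,0,0,0,0,1],
    [0.1,0,0,0,0,0,1],
    [0.15,0,0,0,0,0,1],
    [0.15,0,0,0,0,0,1],
  ],
)

```text
time_s: 7.47
position: [436.5, 60.1, 71.9]
ee_rot: [0.574, 0.413, 0.574, -0.413]
force: [-0.4, 0.2, -1.1]
opening: 0.3
```

Call:
play_rows(
  motion=[
    [0.05,0,0,0,0,0,1],
    [0.1,0,0,0,0,0,1],
    [0.15,0,0,0,0,0,1],
    [0.15,0,0,0,0,0,1],
  ],
)

```text
time_s: 7.8
position: [436.4, 60.1, 70.3]
ee_rot: [0.574, 0.413, 0.574, -0.413]
force: [-0.0, -0.7, 0.3]
opening: 0.6
```

Run:
```python
from h import *
im=cv2.cvtColor(capture('side'),cv2.COLOR_RGB2BGR)
a=im[170:240,190:260]
cv2.imwrite('pics/s3.png',cv2.resize(a,(500,500),interpolation=cv2.INTER_CUBIC))
```

```text
(no output)
```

View pics/s3.png

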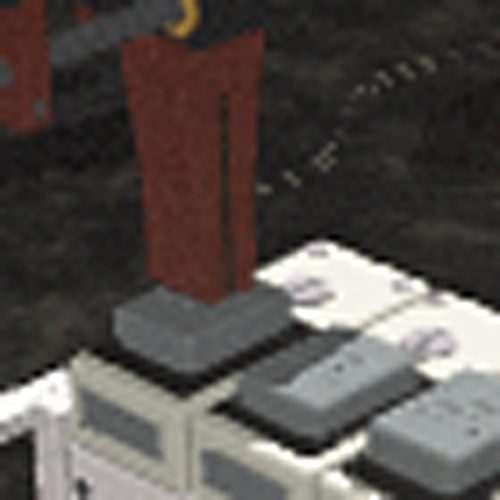

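The finger's lower corner at (210,305) now overlaps the left cap and looks about 5 mm short of contact. Key 2's side face also looks thinner than the others. I continue in 1 mm steps.

Call:
play_rows(
  motion=[
    [0.05,0,0,0,0,0,1],
    [0.1,0,0,0,0,0,1],
    [0.15,0,0,0,0,0,1],
    [0.15,0,0,0,0,0,1],
  ],
)

```text
time_s: 8.18
position: [436.4, 60.1, 68.7]
ee_rot: [0.574, 0.413, 0.574, -0.413]
force: [0.5, -0.5, 0.3]
opening: 0.2
```

Call:
play_rows(
  motion=[
    [0.05,0,0,0,0,0,1],
    [0.1,0,0,0,0,0,1],
    [0.1,0,0,0,0,0,1],
    [0.1,0,0,0,0,0,1],
  ],
)

```text
time_s: 8.52
position: [436.3, 60.1, 67.7]
ee_rot: [0.574, 0.413, 0.574, -0.413]
force: [0.7, 0.4, -0.5]
opening: 0.6
```

Call:
play_rows(
  motion=[
    [0.05,0,0,0,0,0,1],
    [0.1,0,0,0,0,0,1],
    [0.1,0,0,0,0,0,1],
    [0.1,0,0,0,0,0,1],
  ],
)

```text
time_s: 8.85
position: [436.3, 60.1, 66.6]
ee_rot: [0.574, 0.413, 0.574, -0.413]
force: [-0.7, -0.9, 0.5]
opening: 0.8
```

Call:
play_rows(
  motion=[
    [0.05,0,0,0,0,0,1],
    [0.1,0,0,0,0,0,1],
    [0.1,0,0,0,0,0,1],
    [0.1,0,0,0,0,0,1],
  ],
)

```text
time_s: 9.18
position: [436.4, 60.1, 65.7]
ee_rot: [0.574, 0.413, 0.574, -0.413]
force: [0.3, 0.3, 2.8]
opening: 0.5
```

Call:
play_rows(
  motion=[
    [0.05,0,0,0,0,0,1],
    [0.05,0,0,0,0,0,1],
    [0.05,0,0,0,0,0,1],
  ],
)

```text
time_s: 9.43
position: [436.4, 60.1, 65.4]
ee_rot: [0.574, 0.413, 0.574, -0.413]
force: [-1.1, -0.3, 5.3]
opening: 0.3
```

Run:
```python
from h import *
s=read_state();print(s['position'],s['force'])
p=s['position']
print(move([p[0],p[1],p[2]+8]), move([p[0]+14.7,p[1]-43.3,p[2]+8]))
```

```text
[436.36732104  60.1288054   65.38111966] [-1.07830301 -0.32648473  5.31975343]
(array([-0.8  , -0.001,  0.   ]), array([0., 0., 0.])) (array([-0.798,  0.018,  4.573]), array([0., 0., 0.]))
```

Call:
play_rows(
  motion=[
    [-0.4,0,0,0,0,0,1],
    [-0.8,0,0,0,0,0,1],
    [-0.8,0,2.3,0,0,0,1],
    [-0.8,0,4.6,0,0,0,1],
    [-0.8,0,4.6,0,0,0,1],
    [-0.5,0,4.6,0,0,0,1],
    [-0.3,0,4.6,0,0,0,1],
    [-0.3,0,4.6,0,0,0,1],
    [-0.3,0,4.6,0,0,0,1],
  ],
)

```text
time_s: 10.18
position: [450.4, 17.1, 68.1]
ee_rot: [0.574, 0.412, 0.574, -0.413]
force: [-1.0, -0.2, -0.3]
opening: 0.0
```

Call:
play_rows(
  motion=[
    [0.05,0,0,0,0,0,1],
    [0.1,0,0,0,0,0,1],
    [0.15,0,0,0,0,0,1],
    [0.15,0,0,0,0,0,1],
  ],
)

```text
time_s: 10.52
position: [450.3, 17.3, 66.6]
ee_rot: [0.574, 0.412, 0.575, -0.413]
force: [-0.4, 0.4, 0.8]
opening: 0.5
```

Call:
play_rows(
  motion=[
    [0.05,0,0,0,0,0,1],
    [0.1,0,0,0,0,0,1],
    [0.1,0,0,0,0,0,1],
    [0.1,0,0,0,0,0,1],
  ],
)

```text
time_s: 10.85
position: [450.3, 17.3, 65.5]
ee_rot: [0.574, 0.412, 0.575, -0.413]
force: [0.8, -0.0, 0.3]
opening: 0.7
```

Call:
play_rows(
  motion=[
    [0.05,0,0,0,0,0,1],
    [0.1,0,0,0,0,0,1],
    [0.1,0,0,0,0,0,1],
    [0.1,0,0,0,0,0,1],
  ],
)

```text
time_s: 11.18
position: [450.3, 17.2, 64.5]
ee_rot: [0.574, 0.412, 0.575, -0.413]
force: [0.2, 0.6, -0.8]
opening: 0.5
```

Call:
play_rows(
  motion=[
    [0.05,0,0,0,0,0,1],
    [0.1,0,0,0,0,0,1],
    [0.1,0,0,0,0,0,1],
    [0.1,0,0,0,0,0,1],
  ],
)

```text
time_s: 11.52
position: [450.2, 17.2, 63.5]
ee_rot: [0.574, 0.412, 0.575, -0.413]
force: [0.8, 0.2, -0.4]
opening: 0.5
```

Call:
play_rows(
  motion=[
    [0.05,0,0,0,0,0,1],
    [0.05,0,0,0,0,0,1],
    [0.05,0,0,0,0,0,1],
  ],
)

```text
time_s: 11.77
position: [450.3, 17.2, 63.0]
ee_rot: [0.574, 0.412, 0.575, -0.413]
force: [0.2, 0.5, 0.4]
opening: 0.6
```

Call:
play_rows(
  motion=[
    [0.05,0,0,0,0,0,1],
    [0.05,0,0,0,0,0,1],
    [0.05,0,0,0,0,0,1],
  ],
)

```text
time_s: 12.02
position: [450.3, 17.2, 62.6]
ee_rot: [0.574, 0.412, 0.575, -0.413]
force: [-0.4, 0.6, 3.7]
opening: 0.4
```

Key 2 is contacted at about 62.8, roughly 3 mm below key 1 (about 66), so it is the latched key. Next are keys 3 and 4.

Call:
play_rows(
  motion=[
    [-0.6,0,0,0,0,0,1],
    [-1.1,0,0,0,0,0,1],
    [-1.1,0,2.3,0,0,0,1],
    [-1.1,0,4.6,0,0,0,1],
    [-1.1,0,4.6,0,0,0,1],
    [-0.8,0,4.6,0,0,0,1],
    [-0.55,0,4.6,0,0,0,1],
    [-0.55,0,4.6,0,0,0,1],
    [-0.55,0,4.6,0,0,0,1],
  ],
)

```text
time_s: 12.77
position: [464.3, -25.7, 67.8]
ee_rot: [0.574, 0.412, 0.575, -0.413]
force: [0.2, 0.5, -0.7]
opening: 0.6
```

Call:
play_rows(
  motion=[
    [0.05,0,0,0,0,0,1],
    [0.1,0,0,0,0,0,1],
    [0.15,0,0,0,0,0,1],
    [0.15,0,0,0,0,0,1],
  ],
)

```text
time_s: 13.1
position: [464.2, -25.6, 66.2]
ee_rot: [0.574, 0.412, 0.575, -0.413]
force: [-0.4, -0.4, -0.1]
opening: 0.3
```

Call:
play_rows(
  motion=[
    [0.05,0,0,0,0,0,1],
    [0.05,0,0,0,0,0,1],
    [0.05,0,0,0,0,0,1],
  ],
)

```text
time_s: 13.35
position: [464.3, -25.5, 65.9]
ee_rot: [0.574, 0.412, 0.575, -0.413]
force: [0.8, 0.0, 2.5]
opening: 0.8
```

Call:
play_rows(
  motion=[
    [0.03,0,0,0,0,0,1],
    [0.03,0,0,0,0,0,1],
    [0.03,0,0,0,0,0,1],
  ],
)

```text
time_s: 13.6
position: [464.3, -25.5, 65.6]
ee_rot: [0.574, 0.412, 0.575, -0.413]
force: [-0.6, 0.3, 2.2]
opening: 0.6
```

Call:
play_rows(
  motion=[
    [-0.4,0,0,0,0,0,1],
    [-0.8,0,0,0,0,0,1],
    [-0.8,0,2.3,0,0,0,1],
    [-0.8,0,4.6,0,0,0,1],
    [-0.8,0,4.6,0,0,0,1],
    [-0.5,0,4.6,0,0,0,1],
    [-0.25,0,4.6,0,0,0,1],
    [-0.25,0,4.6,0,0,0,1],
    [-0.25,0,4.6,0,0,0,1],
  ],
)

```text
time_s: 14.35
position: [478.3, -68.4, 67.8]
ee_rot: [0.573, 0.411, 0.576, -0.413]
force: [0.4, 0.5, -0.7]
opening: 0.3
```

Call:
play_rows(
  motion=[
    [0.05,0,0,0,0,0,1],
    [0.1,0,0,0,0,0,1],
    [0.15,0,0,0,0,0,1],
    [0.15,0,0,0,0,0,1],
  ],
)

```text
time_s: 14.68
position: [478.2, -68.2, 66.2]
ee_rot: [0.573, 0.411, 0.576, -0.413]
force: [-0.0, -0.4, -0.5]
opening: 0.6
```

Call:
play_rows(
  motion=[
    [0.05,0,0,0,0,0,1],
    [0.07,0,0,0,0,0,1],
    [0.07,0,0,0,0,0,1],
    [0.07,0,0,0,0,0,1],
  ],
)

```text
time_s: 15.02
position: [478.3, -68.2, 65.7]
ee_rot: [0.573, 0.411, 0.576, -0.413]
force: [0.1, 1.1, 2.2]
opening: 0.5
```

Call:
play_rows(
  motion=[
    [0.03,0,0,0,0,0,1],
    [0.03,0,0,0,0,0,1],
    [-0.6,0,0,0,0,0,1],
    [-1.2,0,0,0,0,0,1],
    [-1.2,0,0,0,0,0,1],
  ],
)

```text
time_s: 15.43
position: [479.1, -68.3, 78.8]
ee_rot: [0.574, 0.412, 0.575, -0.413]
force: [0.7, 0.1, -0.4]
opening: 0.4
```

Run:
```python
from h import *
s=read_state();print(s['position'],s['force']);print(move([450.3,17.2,72],.325))
```

```text
[479.14131867 -68.3414204   78.80038969] [ 0.73659446  0.1435812  -0.39547763]
(array([ 0.682,  0.01 , -9.027]), array([ 0.0011, -0.0003,  0.0023]))
```

Call:
play_rows(
  motion=[
    [0,0,-3,0,0,0,1],
    [0,0,-6,0,0,0,1],
    [0,0,-9,0,0,0,1],
    [0,0,-9,0,0,0,1],
    [0.4,0,-9,0,0,0,1],
    [1,0,-9,0,0,0,1],
    [1,0,-9,0,0,0,1],
    [1,0,-9,0,0,0,1],
  ],
)

```text
time_s: 16.1
position: [450.3, 16.1, 68.3]
ee_rot: [0.574, 0.412, 0.575, -0.413]
force: [-0.7, -0.8, -0.1]
opening: 0.5
```

Call:
play_rows(
  motion=[
    [0.2,0,0,0,0,0,1],
    [0.4,0,0,0,0,0,1],
    [0.55,0,0,0,0,0,1],
    [0.65,0,0,0,0,0,1],
    [0.75,0,0,0,0,0,1],
    [0.85,0,0,0,0,0,1],
    [0.92,0,0,0,0,0,1],
    [0.92,0,0,0,0,0,1],
    [0.92,0,0,0,0,0,1],
  ],
)

```text
time_s: 16.85
position: [450.5, 16.0, 59.2]
ee_rot: [0.574, 0.412, 0.575, -0.413]
force: [-0.4, -4.1, 4.4]
opening: 0.3
```

Call:
play_rows(
  motion=[
    [0.03,0,0,0,0,0,1],
    [0.06,0,0,0,0,0,1],
    [0.09,0,0,0,0,0,1],
    [0.09,0,0,0,0,0,1],
    [0.09,0,0,0,0,0,1],
  ],
)

```text
time_s: 17.27
position: [450.5, 16.0, 58.4]
ee_rot: [0.574, 0.412, 0.575, -0.413]
force: [-1.3, -3.8, 5.0]
opening: 0.3
```

Call:
play_rows(
  motion=[
    [0.04,0,0,0,0,0,1],
    [0.06,0,0,0,0,0,1],
    [0.06,0,0,0,0,0,1],
  ],
)

```text
time_s: 17.52
position: [450.5, 16.0, 58.2]
ee_rot: [0.574, 0.412, 0.575, -0.413]
force: [-3.5, -3.8, 13.2]
opening: 0.3
```

At the stop (13 N at 58.2). Now I lift clear.

Call:
play_rows(
  motion=[
    [-0.3,0,0,0,0,0,1],
    [-0.8,0,0,0,0,0,1],
    [-2,0,0,0,0,0,1],
    [-5,0,0,0,0,0,1],
    [-8,0,0,0,0,0,1],
    [-12,0,0,0,0,0,1],
    [-15,0,0,0,0,0,1],
    [-15,0,0,0,0,0,1],
    [-15,0,0,0,0,0,1],
    [-15,0,0,0,0,0,1],
    [-15,0,0,0,0,0,1],
  ],
)

```text
time_s: 18.43
position: [449.7, 16.3, 206.8]
ee_rot: [0.573, 0.411, 0.576, -0.414]
force: [-0.3, -0.8, 0.0]
opening: 0.1
```

Run:
```python
from h import *
a=cv2.cvtColor(capture('side'),cv2.COLOR_RGB2BGR);b=cv2.imread('pics/side0.png')
cv2.imwrite('pics/end.png',np.vstack([cv2.resize(x[180:290,155:355],None,fx=3,fy=2.7,interpolation=cv2.INTER_CUBIC) for x in(b,a)]))
s=read_state();print(s['position'],s['force'])
```

```text
[449.71663731  16.27105052 206.65559764] [ 0.05987854  0.45677511 -1.10749199]
```

View pics/end.png

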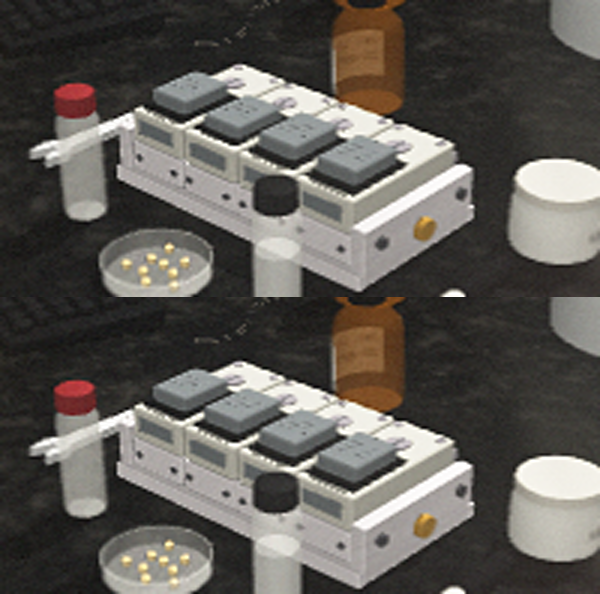

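Compared with the start (top half), key 2 at (245,408) now shows a full side face like the others, and nothing around the block has moved. I do one numerical check that keys 1, 3 and 4 are unchanged.

Run:
```python
from h import *
a=cv2.cvtColor(capture('side'),cv2.COLOR_RGB2GRAY).astype(float);b=cv2.imread('pics/side0.png',0).astype(float)
for P in [[436,60,72],[450.2,18,72],[464.7,-24.2,72],[479.5,-67.5,72]]:
    u,v=proj('side',P)[0].round().astype(int);w=np.s_[v-10:v+11,u-10:u+11]
    A,B=a[w],b[w];print(abs(A-B).mean().round(1),cv2.phaseCorrelate(B-B.mean(),A-A.mean()))
```

```text
5.8 ((0.16589333541216433, -0.4424017657092758), 0.9569356151816825)
15.8 ((-0.45037191531607057, -1.1392240107507217), 0.5390820129190722)
5.7 ((0.1820456978087499, 0.2132644597351323), 0.9184835747309771)
3.2 ((-0.017654230359877232, -0.015002695720735204), 0.9530207575691411)
```

```bash
python3 -c "
from rig import *
print(finish_job())"
```

```text
the job is handed in; nothing more can be done
None
```

The latched key was the second from the left. It has been released, all four keys now appear to stand up, and the job is handed in (no verdict is reported).

- **Taps:** I tapped the keys left to right with closed fingertips, at about 2–5 N. Keys 1, 3 and 4 made contact at a TCP height of about 66 mm. Key 2 made contact at about 62.8 mm, 3 mm lower.
- **Release:** I pressed key 2 to its stop (13 N at 58.2 mm) and lifted clear to a TCP height of about 207 mm.
- **Last checks:** In the side view, key 2's image had shifted up by about 1 px, while keys 1, 3 and 4 were unchanged to within 0.5 px. The things in the side view round the block looked unmoved. I did not tap the keys again after the release.
- **Disagreements:**
  - The arm's z reading was about 22 mm lower than the nominal tip geometry implies, so I found each contact height by force.
  - A sideways force of about 4 N appeared while pressing key 2, which I did not explain. It was gone after lifting.

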